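# Load the punching jig and snap its leaf shut

### The arm

A 6-joint arm with a two-finger parallel gripper is mounted at the origin on the work surface. World frame = base frame: x ahead of the robot, y to its left, z up, the work surface at z = 0. Lengths are in mm, angles in rad, forces in N, time in s.
With the tool pointing down it reaches from about 300 to 825 mm from the base axis. Payload 5.4 kg.
Tool frame: the origin (TCP) lies at the very end of the fingers, on their centre line; the grasp point (between the pads) lies 19 mm behind it; z points along the fingers, y is the line along which they close (so a half turn about z gives the same grasp; the last joint's range is limited). The gripper opens to 92 mm and grips with 3 to 60 N. Pads are 20 mm wide; open, the fingers measure 128 mm over their backs; the gripper's body (75 mm by 189 mm) begins 69 mm behind the grasp point.
Start: joints at [-1.461, 0.158, 1.597, -0, 1.386, -0.21], TCP at [180.743, -545.837, 214.601] pointing down, gripper open.
Joint ranges: [-2.91, 2.91], [-0.94, 2.29], [0.18, 2.7], [-1.29, 4.43], [0.17, 2.64], [-3, 3]. Speed limits (rad/s): [2.57, 2.57, 3.14, 3.14, 3.14, 3.14].

### API

Orientations are given as a unit quaternion [w, x, y, z].
In Python, from rig import env gives the robot as it stands.
- The arm moves only by the shell command python3 -m jog [OPENING], which reads ROWS from standard input. ROWS is a JSON list of rows, 1 to 5 of them, each an object with the fields pos (a list: dx, dy, dz in mm), yaw (a turn about the tool's z in rad); a field left out counts as zero; each row shifts and turns the commanded pose from where the row before left it, along the tool's axes as they then stand; what a row does not reach is not made up. A row lasts 1/12 s, in which the tool goes at most 41.7 mm and 0.125 rad, less where a joint would pass 70% of its speed; a pose out of reach is approached as far as the arm can. OPENING is the finger opening in mm, set as the command begins (- or left out keeps the last). The fingers move at their own pace and stop on an object; the grip force is fixed at half the most. Time passes only in rows, so rows that do not move let the fingers close. It prints the time, the measured TCP pose, the force, the opening and the grip force at its end. Input that does not fit is refused with a message, and nothing moves.
- env.read_state(): the state, without advancing time (a new reading comes with each control period).
- env.snapshot(name): name is "scene" or "side" or "wrist"; returns a dict with "pixels" (384x512x3 uint8, red, green, blue), "intrinsics" (3x3 intrinsics, pixels), "extrinsics" (4x4, takes a point from camera to world coordinates). Camera axes: x right, y up, looking along -z (the intrinsics and any distortion apply to the point x, -y, -z); pixel columns grow to the right and rows downward; lengths in mm; the calibration is good to about 2 mm. A picture is of the moment at which its call begins. There is no depth.
- env.job_done(): hands the job in; it is judged then, once.
The state is a dict: "clock": time; "qpos": joint angles; "qd": joint speeds; "joint_torque": joint torques, N m; "position": TCP position; "ee_rot": TCP orientation; "contact_force": force on the tool from outside, world axes, zero at the start; "moment": the same for the moment, N m; "gripper_width": finger opening in mm; "finger_force": force on a finger pad.
Only numpy, scipy, OpenCV 4.12 (cv2) and the standard library are available. Lean on these libraries where they do the work, as an engineer would, in place of code of your own. Each camera call takes 0.05 s, during which the arm holds its last target. There are 200 camera calls.

### The job

Put the rectangular brass blank flat on the bed of the punching jig. Slide it back until you feel it press on the two back pins, then sideways until you feel it press on the side pin; a light push is enough, a hard one marks its polished edges. With the blank home, gently tip the sprung leaf over so that it snaps shut on it, let go, and leave the other things on the bench where they are.

Things in the scene. Friction and masses are not known exactly. Their poses are not given: they have to be found in the camera images.
- blank: Rectangular brass blank, 60 mm (x) by 40 mm (y) by 6 mm thick, 122 g more or less, lying flat loose on the bench with a scribed cross on top. Origin: centre of its underside; x along the 60 mm length, z up. Turned by half a turn it is the same. It slides on the bed under a push of 1 to 2 N; grippy pads that drag its edge down while pushing can jam it.
- jig: Punching jig screwed to the bench: steel base plate 12 mm thick; its flat top is the bed, 120 mm wide (y) for x -95 to +32 mm, then 64 mm wide to x +100. Origin: underside, on the bench; x points to the hinge end, away from the robot; turned by up to 0.4 rad. Home for the blank: long side along x, far short edge touching both back pins, left (+y) long edge touching the side pin.
- nest (a point): Point on the jig's bed (12 mm above the bench; jig frame x 12, y 0) where the middle of the blank's underside is when it is home; axes as the jig's.
- hinge (a point): Middle of the leaf's hinge axis (along y): jig frame x 68, y 0, 25 mm above the bench; axes as the jig's. Its lugs are 22 mm long (x), 64 mm wide over both, 36 mm above the bench. Beside them, 36 to 44 mm either side of the middle, a short spring strut runs from the base's rear end up to the leaf's root, below 55 mm.
- leaf (a joint): Angle of the sprung leaf, rad: 0 = open stop, leaning 20 degrees past upright away from the bed, where it starts; 1.92 = shut, level over the bed, its foot on the blank. Over-centre springs drive it away from the snap point at about 0.9 rad; from the open stop about 0.33 N m starts it, falling to nothing at the snap point, then it flies shut in 0.3 s. More than 10 N from the robot strains it.
- leaf_tongue (a point): Middle of the outer end of the leaf, 122 mm from the hinge axis, 140 mm above the bench when open. x runs along the leaf to the hinge, z out of its outer face (away from the bed). The leaf: an arm 36 mm wide, 8 thick to 88 mm from the axis, then a tongue 24 wide, 6 thick. 56 mm out, a punch bush 22 mm across stands 9 mm above the outer face and a foot 3 mm below the inner.
- disc: Round brass blank, 46 mm diameter, 6 mm thick; a bystander. Origin: centre of its underside.
- hammer: Hammer 260 mm long, lying; a bystander. Origin: under the middle of its length; handle to its -x.
- block: Steel bench block 100 x 100 x 20 mm, a bystander. Origin: centre of its underside.
- punch: Centre punch about 108 mm long, 11 mm square, lying; a bystander. Origin: under its middle, point to its +x.
- toe (a point): Tip of the leaf's square toe (30 mm wide, 8 mm long, 7.5 mm deep under the arm, its hinge-side face 88 mm from the hinge axis). Shut, it hangs 1.5 mm above the bed just in front of the blank's front edge, 1.8 mm clear if the blank is home; if not, it lands on top of the blank and the leaf stays about 0.07 rad open.
- back_pins: Two fixed dowel pins, 8 mm diameter, 7 mm high above the bed, at x 46, y +13 and -13 mm, so the blank's far short edge touches them at x = 42 mm. Origin and axes are the jig's. The blank should be felt to press on them with at least 1 N for 0.1 s; more than 8 N marks its edge. Friction on the bed takes up to about 2 N of the fingers' push.
- side_pin: One fixed dowel pin, 8 mm diameter, 7 mm high above the bed, at x 4, y +24 mm, so the blank's left long edge touches it at y = +20 mm. Origin and axes are the jig's. The same 1 N to feel it and 8 N limit apply.
Not all that is in view belongs to the job. Of the things that look like the jig, take the one that is farthest to the robot's left at the start.

How it is judged:
By the outcome, as a careful person would: the job done as asked, in the order asked, and still so for the second after the job is handed in, with the robot touching nothing.
It also fails if it takes over 72 s, if anything falls off the work surface, if the arm or the gripper's body presses on something with over 40 N, if the wrist force passes 120 N, or if a joint passes its speed limit or range.

## Working session

There is one attempt and no reset: what is moved stays moved. The work goes in short steps, Python scripts to look and compute and a shell command to move; the robot and the scene stay as the last step left them, time stands still between calls to the robot, and variables do not carry over. Pictures are saved under pics/ and viewed, at most 10 in all, crops included, and the job is handed in when it is done.

```bash
ls; mkdir -p pics; python3 - <<'E'
from rig import env
import cv2,numpy as np
s=env.read_state();print(s)
for n in("scene","side"):
    d=env.snapshot(n);cv2.imwrite(f"pics/{n}0.png",d["pixels"][:,:,::-1]);np.savez(f"{n}0.npz",**d);print(n,d["intrinsics"],d["extrinsics"],d.keys())
E
```

```text
pics
{'clock': 0.0, 'qpos': array([-1.46111300e+00,  1.59010385e-01,  1.59817773e+00, -1.79756318e-05,
        1.38618873e+00, -2.10129914e-01]), 'qd': array([ 0.00033857, -0.00057475, -0.00061537,  0.0002952 ,  0.00217551,
        0.00032198]), 'joint_torque': array([-5.71471664e-04, -3.85572124e+01, -3.22109342e+01,  7.01093953e-02,
        3.80439777e-02, -1.41150595e-04]), 'position': array([ 180.66479453, -545.24858188,  213.66792846]), 'ee_rot': array([-8.91413440e-04,  9.87241499e-01,  1.59227592e-01,  3.59626240e-05]), 'contact_force': array([ 1.1093934 ,  0.24877594, -0.63648214]), 'moment': array([ 0.00507519,  0.00038712, -0.038468  ]), 'finger_force': 0.0, 'gripper_width': 91.72800181968937}
scene [[441.59236699   0.         253.81248659]
 [  0.         441.59236699 190.09129109]
 [  0.           0.           1.        ]] [[ 2.56130045e-01 -5.86997229e-01  7.68004983e-01  1.39613510e+03]
 [ 9.66373740e-01  1.36764452e-01 -2.17755091e-01 -2.94582847e+02]
 [ 2.27858547e-02  7.97953469e-01  6.02288193e-01  7.73288208e+02]
 [ 0.00000000e+00  0.00000000e+00  0.00000000e+00  1.00000000e+00]] dict_keys(['pixels', 'intrinsics', 'extrinsics'])
side [[412.49070971   0.         247.59157158]
 [  0.         412.49070971 191.0821305 ]
 [  0.           0.           1.        ]] [[-7.89721779e-01  4.01026870e-01 -4.64238044e-01  1.53775060e+00]
 [-6.13318149e-01 -5.32689944e-01  5.83165732e-01  6.06048324e+02]
 [-1.34298095e-02  7.45264298e-01  6.66633908e-01  8.49621362e+02]
 [ 0.00000000e+00  0.00000000e+00  0.00000000e+00  1.00000000e+00]] dict_keys(['pixels', 'intrinsics', 'extrinsics'])
```

View pics/scene0.png

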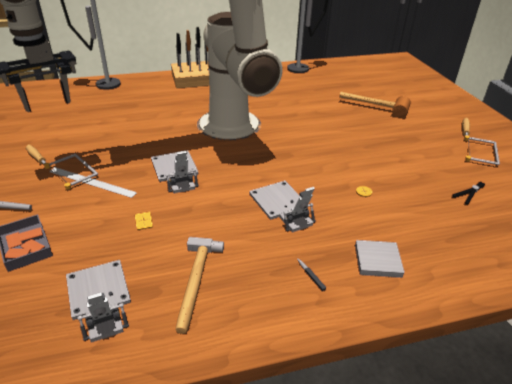

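View pics/side0.png

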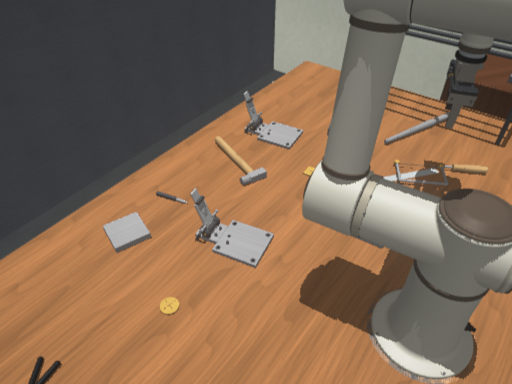

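The scene shows three jig look-alikes at (285,203), (176,170) and (100,300). Image right is world +y, so the left-most jig is (285,203). For the brass, (144,220) is the squarish blank with the cross and (364,191) is the round disc. I'll check both choices in one close crop.

```bash
cat > h.py <<'E'
import numpy as np,cv2
def load(n):
    d=np.load(n+'.npz');return d['pixels'],d['intrinsics'],d['extrinsics']
def ray(K,E,u,v):
    d=np.array([(u-K[0,2])/K[0,0],-(v-K[1,2])/K[1,1],-1.]);return E[:3,3],E[:3,:3]@d
def plane(K,E,u,v,z):
    o,d=ray(K,E,u,v);return o+d*(z-o[2])/d[2]
def proj(K,E,p):
    c=E[:3,:3].T@(np.asarray(p,float)-E[:3,3]);return np.array([K[0,2]+K[0,0]*c[0]/-c[2],K[1,2]+K[1,1]*c[1]/c[2]])
def brass(im):
    h=cv2.cvtColor(im,cv2.COLOR_RGB2HSV);return cv2.inRange(h,(20,150,120),(35,255,255))
E
python3 - <<'E'
from h import *
im,K,E=load('scene0')
m=brass(im);c,_=cv2.findContours(m,0,2)
for k in c:
    if cv2.contourArea(k)>40:
        M=cv2.moments(k);u,v=M['m10']/M['m00'],M['m01']/M['m00']
        r=cv2.boxPoints(cv2.minAreaRect(np.array([plane(K,E,*p[0],6)[:2] for p in k],np.float32)))
        rr=cv2.minAreaRect(np.array([plane(K,E,*p[0],6)[:2] for p in k],np.float32))
        print(u,v,plane(K,E,u,v,6),rr,cv2.contourArea(k))
for u,v in((250,191),(287,181),(273,223),(176,170),(100,300)):print(u,v,plane(K,E,u,v,12))
im2,K2,E2=load('side0')
for u,v in((251,265),(272,233),(232,222),(213,252)):print('side',u,v,plane(K2,E2,u,v,12))
a=cv2.resize(im[170:240,235:335],(700,490),interpolation=3);b=cv2.resize(im[200:240,114:174],(300,200),interpolation=3)
s=cv2.resize(im2[180:275,180:280],(400,380),interpolation=3)
o=np.zeros((590,800,3),np.uint8);o[:300,:429]=cv2.resize(a,(429,300));o[300:500,:300]=b;o[:380,400:]=s
cv2.imwrite('pics/crop.png',o[:,:,::-1])
E
```

```text
143.032 220.10666666666665 [ 478.08843687 -333.94258444    6.        ] ((477.8665771484375, -334.005615234375), (58.06663513183594, 38.76118850708008), 1.9865485429763794) 187.5
363.80168776371306 190.5379746835443 [492.4556496  294.04825786   6.        ] ((492.1188049316406, 294.2107238769531), (41.077430725097656, 33.755123138427734), 76.85321807861328) 79.0
250 191 [427.07222057 -31.04789897  12.        ]
287 181 [404.57288723  87.52588579  12.        ]
273 223 [574.51267699  -7.06485181  12.        ]
176 170 [ 274.44178464 -222.86943796   12.        ]
100 300 [ 726.81299388 -438.48195123   12.        ]
side 251 265 [405.38281289  90.28895994  12.        ]
side 272 233 [426.17896996 -31.13106159  12.        ]
side 232 222 [539.88725332   2.69955196  12.        ]
side 213 252 [510.47949337 116.73676261  12.        ]
```

View pics/crop.png

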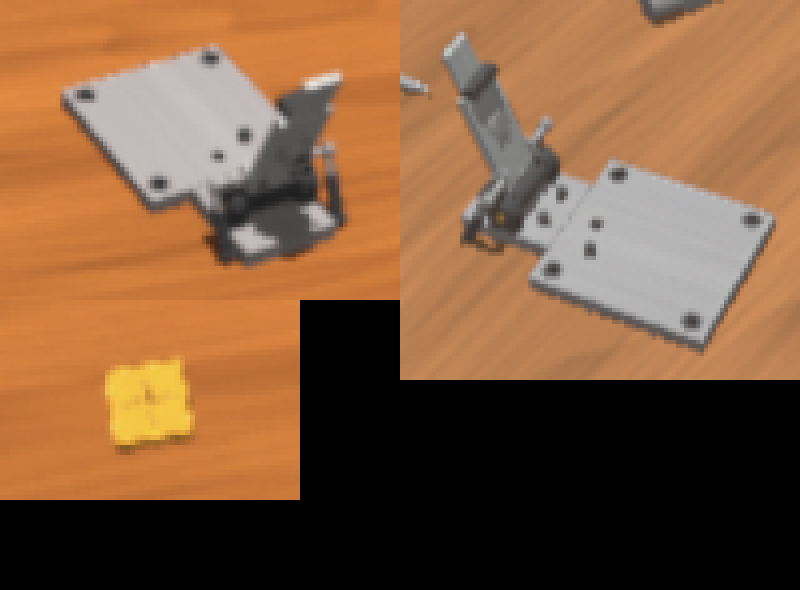

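The blank is at (144,220). It measures 58x39 mm at z=6, centred at (478,-334), with its long axis at about 0.03 rad. The jig at (285,203) has its leaf open with the tongue at the top, and both views agree on the near bed corners (about 405,89 and 426,-31), 122 mm apart. I'll move over the blank and take wrist pictures there.

```bash
cat >> h.py <<'E'
from scipy.spatial.transform import Rotation as R
def state():
    from rig import env
    s=env.read_state();q=s['ee_rot'];M=R.from_quat([q[1],q[2],q[3],q[0]]).as_matrix()
    return s,s['position'],M,np.arctan2(M[1,0],M[0,0])
def go(t,psi=None,turned=True):
    s,p,M,a=state()
    if psi is None: psi=a
    c,n=np.cos(psi),np.sin(psi);N=np.array([[c,n,0],[n,-c,0],[0,0,-1]])
    print('t',round(float(s['clock']),2),'tcp',p.round(1),'psi',round(a,4),'F',s['contact_force'].round(2),'w',round(float(s['gripper_width']),1),'turn',round(a-psi,3),'delta@now',(M.T@(np.array(t)-p)).round(1),'delta@psi',(N.T@(np.array(t)-p)).round(1))
def snap(n,name):
    from rig import env
    d=env.snapshot(n);np.savez(name+'.npz',**d);cv2.imwrite(f'pics/{name}.png',d['pixels'][:,:,::-1]);return d['pixels'],d['intrinsics'],d['extrinsics']
E
echo '[{"pos": [35,-11,0]},{"pos": [35,-11,0]},{"pos": [35,-11,0]},{"pos": [35,-11,0]},{"pos": [35,-11,0]}]' | python3 -m jog
echo '[{"pos": [35,-11,0]},{"pos": [35,-11,0]},{"pos": [35,-11,0]},{"pos": [35,-11,0]},{"pos": [20,-8,0]}]' | python3 -m jog
echo '[{"yaw": 0.1},{"yaw": 0.1},{"yaw": 0.08},{},{}]' | python3 -m jog
python3 - <<'E'
from h import *
go((478,-334,60),0.035)
im,K,E=snap('wrist','w1')
c,_=cv2.findContours(brass(im),0,2)
for k in c:
    if cv2.contourArea(k)>200:
        print(cv2.contourArea(k),cv2.boundingRect(k),cv2.minAreaRect(np.array([plane(K,E,*p[0],6)[:2] for p in k],np.float32)))
print(E.round(2).tolist())
E
```

```text
clock: 0.52
position: [330.6, -437.2, 214.2]
ee_rot: [-0.0, 0.987, 0.159, -0.0]
contact_force: [1.0, -1.5, 0.9]
gripper_width: 92.2
finger_force: 0.0
clock: 0.93
position: [467.4, -336.3, 214.1]
ee_rot: [-0.001, 0.987, 0.16, 0.0]
contact_force: [-0.0, 0.3, -0.1]
gripper_width: 92.0
finger_force: 0.0
clock: 1.35
position: [464.9, -338.7, 214.2]
ee_rot: [-0.0, 1.0, 0.021, -0.0]
contact_force: [0.0, -0.1, 0.4]
gripper_width: 91.8
finger_force: 0.0
t 1.35 tcp [ 464.9 -338.7  214.2] psi 0.0421 F [ 0.04 -0.14  0.39] w 91.8 turn 0.007 delta@now [ 13.3  -4.1 154.2] delta@psi [ 13.2  -4.3 154.2]
269.0 (237, 148, 29, 23) ((488.0378723144531, -333.324951171875), (30.68321990966797, 38.770355224609375), 2.40474796295166)
[[0.04, 0.96, 0.29, 544.97], [-1.0, 0.04, 0.01, -335.79], [-0.0, -0.29, 0.96, 383.24], [0.0, 0.0, 0.0, 1.0]]
```

View pics/w1.png

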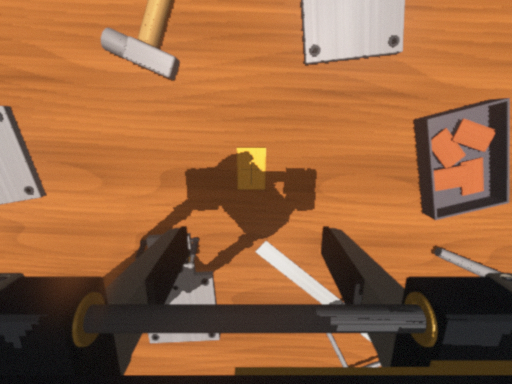

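The wrist view shows the blank at (252,169), its lower half in the gripper's shadow. I'll widen the mask to cover the shaded part.

```bash
python3 - <<'E'
from h import *
im,K,E=load('w1')
h=cv2.cvtColor(im,cv2.COLOR_RGB2HSV);print(h[155,252],h[180,252],h[180,220],h[155,220])
m=cv2.inRange(h,(20,120,40),(35,255,255))
c,_=cv2.findContours(m,0,2)
for k in c:
    if cv2.contourArea(k)>200:
        r=cv2.minAreaRect(k);print(cv2.contourArea(k),r,plane(K,E,*r[0],6),cv2.minAreaRect(np.array([plane(K,E,*p[0],6)[:2] for p in k],np.float32)))
go((478,-334,60),0.035)
E
```

```text
[ 20 182 225] [ 16 180 116] [ 12 180  88] [ 13 182 193]
269.0 ((251.0, 159.0), (22.0, 28.0), 90.0) [ 488.21192973 -333.23234029    6.        ] ((488.0378723144531, -333.324951171875), (30.68321990966797, 38.770355224609375), 2.40474796295166)
t 1.4 tcp [ 464.9 -338.8  214.3] psi 0.042 F [ 1.39 -0.15  0.5 ] w 91.9 turn 0.007 delta@now [ 13.3  -4.2 154.3] delta@psi [ 13.2  -4.4 154.3]
```

```bash
python3 - <<'E'
from h import *
im,K,E=load('w1')
h=cv2.cvtColor(im,cv2.COLOR_RGB2HSV)
m=cv2.inRange(h,(15,120,40),(35,255,255));m[:140]=0;m[200:]=0;m[:,:225]=0;m[:,280:]=0
m=cv2.morphologyEx(m,cv2.MORPH_CLOSE,np.ones((5,5)))
k=max(cv2.findContours(m,0,2)[0],key=cv2.contourArea)
print(cv2.boundingRect(k),cv2.minAreaRect(np.array([plane(K,E,*p[0],6)[:2] for p in k],np.float32)))
E
echo '[{"pos": [11,-5,0]},{"pos": [0,0,40]},{"pos": [0,0,40]},{"pos": [0,0,40]},{"pos": [0,0,35]}]' | python3 -m jog 65
echo '[{},{}]' | python3 -m jog
python3 -c "from h import *;go((476,-333.5,2),0.035)"
```

```text
(236, 147, 31, 47) ((472.15142822265625, -333.7942810058594), (65.93214416503906, 42.184200286865234), 1.2918626070022583)
clock: 1.82
position: [476.0, -332.5, 57.3]
ee_rot: [-0.0, 1.0, 0.021, -0.0]
contact_force: [0.2, -0.2, -0.0]
gripper_width: 65.1
finger_force: 0.0
clock: 1.98
position: [475.2, -332.0, 58.2]
ee_rot: [-0.002, 1.0, 0.02, -0.001]
contact_force: [-0.8, 0.2, 0.8]
gripper_width: 65.1
finger_force: 0.0
t 1.98 tcp [ 475.2 -332.    58.2] psi 0.0406 F [-0.84  0.23  0.76] w 65.1 turn 0.006 delta@now [ 0.9  1.7 56.1] delta@psi [ 0.7  1.5 56.2]
```

```bash
echo '[{"pos": [0,1.5,30],"yaw": 0.008},{"pos": [0,0,15]},{"pos": [0,0,7]},{"pos": [0,0,2]},{}]' | python3 -m jog
python3 -c "from h import *;go((475,-333.5,2),0.035)"
echo '[{},{},{},{},{}]' | python3 -m jog 34
python3 -c "from h import *;go((475,-333.5,2),0.035)"
```

```text
clock: 2.4
position: [477.2, -336.1, 7.6]
ee_rot: [0.001, 1.0, 0.016, 0.001]
contact_force: [0.0, 0.1, 0.2]
gripper_width: 65.3
finger_force: 0.0
t 2.4 tcp [ 477.2 -336.1    7.6] psi 0.0321 F [0.04 0.13 0.19] w 65.3 turn -0.003 delta@now [-2.1 -2.7  5.6] delta@psi [-2.1 -2.7  5.6]
clock: 2.82
position: [476.3, -334.8, 6.4]
ee_rot: [-0.0, 1.0, 0.016, 0.0]
contact_force: [-0.3, 1.4, 4.4]
gripper_width: 34.8
finger_force: 2.2
t 2.82 tcp [ 476.3 -334.8    6.4] psi 0.0315 F [-0.26  1.39  4.44] w 34.8 turn -0.003 delta@now [-1.3 -1.3  4.4] delta@psi [-1.3 -1.3  4.4]
```

The fingers closed at 34.8 mm, so they passed over the top of the blank. I'll open, go lower and close again.

```bash
echo '[{"pos": [0,0,-3]},{},{},{},{}]' | python3 -m jog 60
echo '[{"pos": [0,0,3]},{"pos": [0,0,2.5]},{"pos": [0,0,1]},{},{}]' | python3 -m jog
python3 - <<'E'
from h import *
go((475,-333.5,2),0.035)
im,K,E=snap('scene','s2')
k=max(cv2.findContours(brass(im)[:,:300],0,2)[0],key=cv2.contourArea)
print(cv2.minAreaRect(np.array([plane(K,E,*p[0],6)[:2] for p in k],np.float32)))
ps=[]
for i in range(5): ps.append(env.read_state()['position'] if 0 else state()[1])
print(np.ptp(ps,0))
E
```

```text
clock: 3.23
position: [475.9, -335.0, 8.4]
ee_rot: [-0.0, 1.0, 0.016, -0.0]
contact_force: [0.4, 0.3, -0.5]
gripper_width: 60.1
finger_force: 0.0
clock: 3.65
position: [475.9, -334.9, 1.9]
ee_rot: [-0.0, 1.0, 0.016, -0.0]
contact_force: [-0.3, 0.8, -0.3]
gripper_width: 59.9
finger_force: 0.0
t 3.65 tcp [ 475.9 -334.9    1.9] psi 0.0318 F [-0.32  0.77 -0.31] w 59.9 turn -0.003 delta@now [-0.8 -1.4 -0.1] delta@psi [-0.8 -1.4 -0.1]
((266.7950744628906, -536.1279296875), (9.265714645385742, 8.542327880859375), 28.528579711914062)
[0. 0. 0.]
```

```bash
echo '[{},{},{},{},{}]' | python3 -m jog 34
echo '[{"pos": [0,0,-3]},{"pos": [0,0,-27]},{"pos": [0,0,-30]},{}]' | python3 -m jog
python3 - <<'E'
from h import *
go((475,-333.5,2),0.035)
snap('scene','s3');snap('wrist','w3')
E
```

```text
clock: 4.12
position: [476.0, -335.0, 2.2]
ee_rot: [-0.0, 1.0, 0.016, 0.0]
contact_force: [-0.5, -0.2, 0.8]
gripper_width: 39.0
finger_force: 30.0
clock: 4.45
position: [479.0, -338.1, 68.2]
ee_rot: [0.004, 1.0, 0.016, 0.003]
contact_force: [0.3, -0.2, 0.5]
gripper_width: 39.2
finger_force: 30.0
t 4.45 tcp [ 479.  -338.1   68.2] psi 0.032 F [ 0.34 -0.2   0.48] w 39.2 turn -0.003 delta@now [-4.3 -5.2 66.1] delta@psi [-3.8 -4.7 66.2]
```

View pics/w3.png

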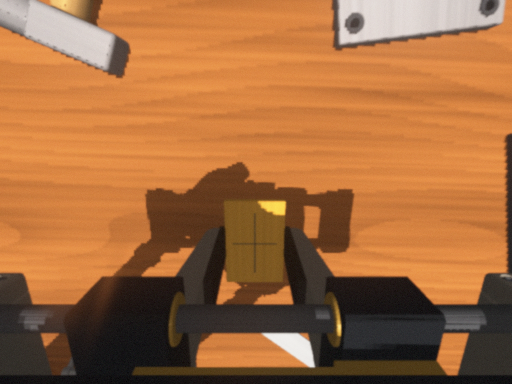

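The blank is held square, with its cross at (255,242) and a 39 mm opening. Next I'll carry it up and over near the jig and measure the jig there.

```bash
python3 - <<'E'
from h import *
im,K,E=load('w3');s,p,M,a=state()
for z in(66.7,70,72):print(z,(M.T@(plane(K,E,255,242,z)-p)).round(1))
go((450,36,215),0.2)
E
echo '[{"pos": [0,0,-37]},{"pos": [0,0,-37]},{"pos": [0,0,-37]},{"pos": [0,0,-37]},{"pos": [0,-37,0]}]' | python3 -m jog
echo '[{"pos": [0,-37,0]},{"pos": [0,-37,0]},{"pos": [0,-37,0]},{"pos": [0,-37,0]},{"pos": [0,-37,0]}]' | python3 -m jog
echo '[{"pos": [0,-37,0]},{"pos": [0,-37,0]},{"pos": [0,-37,0]},{"pos": [-20,-37,0]},{"yaw": -0.08}]' | python3 -m jog
echo '[{"pos": [-10,0,0],"yaw": -0.08},{},{}]' | python3 -m jog
python3 - <<'E'
from h import *
go((450,36,215),0.2)
snap('wrist','w4')
E
```

```text
66.7 [-0.5  2.1 -3.1]
70 [ 1.1  2.1 -6.4]
72 [ 2.1  2.1 -8.4]
t 4.55 tcp [ 476.8 -335.9   63.6] psi 0.0318 F [ 0.06  0.12 -1.96] w 39.1 turn -0.168 delta@now [ -14.6 -372.2 -152.4] delta@psi [  47.7 -369.8 -151.4]
clock: 4.97
position: [477.4, -305.0, 217.7]
ee_rot: [0.006, 1.0, 0.014, 0.005]
contact_force: [1.6, -0.5, 0.8]
gripper_width: 39.3
finger_force: 30.0
clock: 5.38
position: [467.6, -111.1, 208.3]
ee_rot: [-0.001, 1.0, 0.016, -0.001]
contact_force: [0.3, 0.1, -1.2]
gripper_width: 38.7
finger_force: 30.0
clock: 5.8
position: [440.7, 39.3, 207.8]
ee_rot: [-0.002, 0.998, 0.059, -0.003]
contact_force: [0.2, -0.5, -0.9]
gripper_width: 39.4
finger_force: 30.0
clock: 6.05
position: [433.8, 32.9, 208.9]
ee_rot: [-0.0, 0.996, 0.095, -0.001]
contact_force: [-0.2, 0.5, -1.8]
gripper_width: 39.3
finger_force: 30.0
t 6.05 tcp [433.8  32.9 208.9] psi 0.1895 F [-0.24  0.53 -1.79] w 39.3 turn -0.011 delta@now [16.5 -0.  -6.1] delta@psi [16.5  0.1 -6.1]
```

View pics/w4.png

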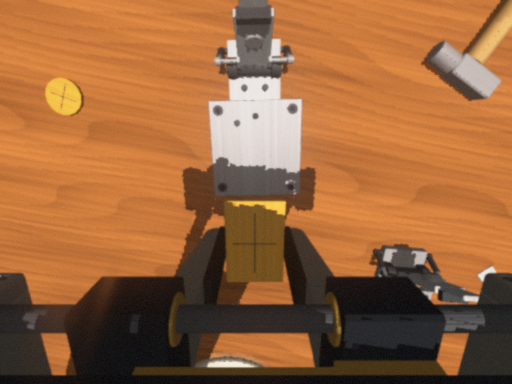

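The wrist view shows the bed with far corners near (210,100) and (302,99), back pins at (244,87) and (265,87), side pin at (237,123), the punch hole at (255,116) and the disc at (63,96). I'll fit the bed edges.

```bash
python3 - <<'E'
from h import *
im,K,E=load('w4')
s,p,M,a=state()
h=cv2.cvtColor(im,cv2.COLOR_RGB2HSV)
g=cv2.cvtColor(im,cv2.COLOR_RGB2GRAY).astype(float);sat=h[:,:,1].astype(float)
P=lambda u,v,z=12:plane(K,E,u,v,z)[:2]
L=[];Rr=[]
def cross(x,i0,lvl=90): # subpixel where sat crosses lvl moving along array
    for i in range(len(x)-1):
        if (x[i]-lvl)*(x[i+1]-lvl)<0: return i0+i+(lvl-x[i])/(x[i+1]-x[i])
for r in range(106,160,3):
    u=cross(sat[r,200:230],200);w=cross(sat[r,290:315],290)
    L.append(P(u,r));Rr.append(P(w,r))
def fit(q):
    q=np.float32(q);vx,vy,x0,y0=cv2.fitLine(q,cv2.DIST_HUBER,0,.01,.01).ravel();d=np.array([vx,vy])*np.sign(vx);return np.array([x0,y0]),d
l0,ld=fit(L);r0,rd=fit(Rr)
print('yaw',np.arctan2(ld[1],ld[0]),np.arctan2(rd[1],rd[0]))
y=(np.arctan2(ld[1],ld[0])+np.arctan2(rd[1],rd[0]))/2
X=np.array([np.cos(y),np.sin(y)]);Y=np.array([-X[1],X[0]])
print('width',(l0-r0)@Y)
F=[P(u,cross(sat[85:110,u],85)) for u in list(range(214,226,2))+list(range(286,299,2))]
f=np.array(F);print('shoulder x',(f@X).round(1),'yaw far',np.arctan2(*(-(f[-1]-f[0])@np.array([[-1,0],[0,1]])*1)[::1]))
ox=(f@X).mean()-32;oy=((l0+r0)/2)@Y;o=ox*X+oy*Y
print('origin',o,'yaw',y)
def blob(r):
    y0,y1,x0,x1=r;sub=g[y0:y1,x0:x1];w=np.clip(sub.max()*.75-sub,0,None);yy,xx=np.mgrid[y0:y1,x0:x1];return (w*xx).sum()/w.sum(),(w*yy).sum()/w.sum()
for n,r,z in(('hole',(112,121,250,261),12),('side',(118,129,232,243),16),('bpL',(82,93,239,250),16),('bpR',(82,93,260,271),16)):
    u,v=blob(r);q=P(u,v,z)-o;print(n,round(u,1),round(v,1),'jig',(q@X).round(1),(q@Y).round(1))
for n,pt in(('scene',0),('side',0)):
    im2,K2,E2=load(n+'0')
    print(n,[proj(K2,E2,[*(o+a*X+b*Y),12]).round(1).tolist() for a,b in((-95,60),(-95,-60),(32,60),(32,-60))])
E
```

```text
yaw 0.21358211 0.21330312
width 119.629715
shoulder x [531.9 531.9 531.9 531.9 531.8 531.9 532.  532.  531.9 531.9 531.8 531.8
 531.8] yaw far 0.21286125424853797
origin [501.79114003  44.78196035] yaw 0.21344262
hole 255.0 115.7 jig 11.9 -0.0
side 236.5 122.8 jig 3.7 24.0
bpL 243.8 87.6 jig 45.6 13.0
bpR 264.5 87.2 jig 45.5 -12.6
scene [[284.8, 179.6], [248.5, 190.0], [308.0, 203.9], [269.9, 216.0]]
side [[255.5, 265.0], [274.0, 233.1], [211.8, 248.7], [232.6, 219.1]]
```

The jig pose is origin (501.8,44.8), yaw 0.213. The width comes out at 119.6 mm, and the pins and hole land within 0.5 mm of spec. I'll set the blank down at about jig (-22,-6), clear of the pins.

```bash
cat >> h.py <<'E'
O=np.array([501.8,44.8]);YAW=0.2134
JX=np.array([np.cos(YAW),np.sin(YAW)]);JY=np.array([-JX[1],JX[0]])
def gj(x,y,z):
    s,p,M,a=state();print('jig tcp',((p[:2]-O)@JX).round(1),((p[:2]-O)@JY).round(1),'Fjig',(s['contact_force'][:2]@JX).round(2),(s['contact_force'][:2]@JY).round(2),end=' ')
    go((*(O+x*JX+y*JY),z),YAW)
E
python3 -c "from h import *;gj(-22,-6,50)"
```

```text
jig tcp -68.6 2.4 Fjig -0.13 0.01 t 6.1 tcp [434.2  32.6 209.2] psi 0.1891 F [-0.13 -0.01 -0.61] w 39.4 turn -0.024 delta@now [ 47.    7.4 159.1] delta@psi [ 46.6   8.4 159.2]
```

```bash
echo '[{"yaw": -0.024},{"pos": [24,4,20]},{"pos": [23,4,30]},{"pos": [0,0,36]},{"pos": [0,0,36]}]' | python3 -m jog
echo '[{"pos": [0,0,36]},{},{}]' | python3 -m jog
python3 -c "from h import *;gj(-22,-6,14.5)"
```

```text
clock: 6.52
position: [484.0, 34.3, 87.1]
ee_rot: [0.0, 0.994, 0.107, 0.001]
contact_force: [-0.1, 0.6, -1.7]
gripper_width: 39.4
finger_force: 30.0
clock: 6.77
position: [480.5, 35.0, 50.6]
ee_rot: [-0.001, 0.994, 0.107, -0.002]
contact_force: [0.7, -0.4, 0.2]
gripper_width: 39.4
finger_force: 30.0
jig tcp -22.9 -5.1 Fjig 0.56 -0.58 t 6.77 tcp [480.5  35.   50.6] psi 0.215 F [ 0.67 -0.45  0.17] w 39.4 turn 0.002 delta@now [ 1.1  1.  36.1] delta@psi [ 0.9  0.9 36.1]
```

```bash
echo '[{"pos": [0,0,20]},{"pos": [0,0,10]},{"pos": [0,0,3]},{},{}]' | python3 -m jog
python3 -c "from h import *;gj(-22,-6,14.5)"
echo '[{"pos": [0,0,1.5]},{}]' | python3 -m jog
echo '[{"pos": [0,0,0.7]},{}]' | python3 -m jog
python3 -c "from h import *;gj(-22,-6,14.5)"
```

```text
clock: 7.18
position: [483.2, 34.8, 20.5]
ee_rot: [0.0, 0.994, 0.108, 0.001]
contact_force: [-0.2, -0.2, -1.4]
gripper_width: 39.4
finger_force: 30.0
jig tcp -20.3 -5.9 Fjig -0.26 -0.11 t 7.18 tcp [483.2  34.8  20.5] psi 0.2158 F [-0.23 -0.16 -1.37] w 39.4 turn 0.002 delta@now [-1.7  0.1  6. ] delta@psi [-1.7  0.1  6. ]
clock: 7.35
position: [482.8, 34.9, 18.4]
ee_rot: [0.0, 0.994, 0.108, 0.001]
contact_force: [-0.8, -0.5, -0.5]
gripper_width: 39.2
finger_force: 30.0
clock: 7.52
position: [482.3, 35.0, 17.2]
ee_rot: [0.0, 0.994, 0.108, 0.0]
contact_force: [-1.1, 0.6, -1.2]
gripper_width: 39.4
finger_force: 30.0
jig tcp -21.2 -5.5 Fjig -0.9 0.81 t 7.52 tcp [482.3  35.   17.2] psi 0.2159 F [-1.05  0.6  -1.17] w 39.4 turn 0.002 delta@now [-0.8  0.5  2.7] delta@psi [-0.8  0.5  2.7]
```

```bash
for i in 1; do echo '[{"pos": [0,0,0.8]},{},{"pos": [0,0,0.8]},{},{}]' | python3 -m jog; echo '[{"pos": [0,0,0.5]},{},{}]' | python3 -m jog; echo '[{"pos": [0,0,0.4]},{},{}]' | python3 -m jog; echo '[{},{}]' | python3 -m jog; done
```

```text
clock: 7.93
position: [482.0, 34.9, 15.2]
ee_rot: [-0.0, 0.994, 0.108, -0.0]
contact_force: [-0.0, -0.2, -1.5]
gripper_width: 39.4
finger_force: 30.0
clock: 8.18
position: [482.1, 35.0, 14.8]
ee_rot: [-0.0, 0.994, 0.108, -0.0]
contact_force: [0.5, 0.2, -1.5]
gripper_width: 39.4
finger_force: 30.0
clock: 8.43
position: [482.1, 35.0, 14.4]
ee_rot: [-0.0, 0.994, 0.108, -0.0]
contact_force: [-1.1, -1.0, -0.1]
gripper_width: 39.1
finger_force: 30.0
clock: 8.6
position: [482.1, 35.0, 14.4]
ee_rot: [-0.0, 0.994, 0.108, 0.0]
contact_force: [-0.6, 0.6, -1.2]
gripper_width: 39.1
finger_force: 30.0
```

```bash
echo '[{"pos": [0,0,0.4]},{},{}]' | python3 -m jog;echo '[{"pos": [0,0,0.4]},{},{}]' | python3 -m jog; echo '[{},{},{},{}]' | python3 -m jog 48; echo '[{"pos": [0,0,-5]},{"pos": [0,0,-25]},{"pos": [0,0,-20]},{"pos": [-10,0,0]},{}]' | python3 -m jog
python3 - <<'E'
from h import *
gj(-60,-8,50)
snap('wrist','w5');im,K,E=snap('scene','s5')
h=cv2.cvtColor(im,cv2.COLOR_RGB2HSV)
for k in cv2.findContours(cv2.inRange(h[:,230:330],(18,120,60),(35,255,255)),0,2)[0]:
    if cv2.contourArea(k)>30:
        k=k+np.array([230,0]);q=np.array([plane(K,E,*p[0],18)[:2]-O for p in k]);j=np.float32(np.c_[q@JX,q@JY]);print(cv2.contourArea(k),cv2.minAreaRect(j))
E
```

```text
clock: 8.85
position: [482.2, 34.9, 14.2]
ee_rot: [0.0, 0.994, 0.108, 0.0]
contact_force: [-0.2, -0.3, 1.4]
gripper_width: 39.3
finger_force: 30.0
clock: 9.1
position: [482.2, 35.0, 14.1]
ee_rot: [0.0, 0.994, 0.108, -0.0]
contact_force: [-2.4, -0.1, 5.6]
gripper_width: 39.3
finger_force: 30.0
clock: 9.43
position: [482.1, 35.0, 13.5]
ee_rot: [-0.0, 0.994, 0.108, -0.0]
contact_force: [0.2, -0.4, 1.1]
gripper_width: 48.3
finger_force: 0.0
clock: 9.85
position: [472.5, 32.6, 65.0]
ee_rot: [0.0, 0.994, 0.108, 0.001]
contact_force: [0.1, 0.2, -0.1]
gripper_width: 47.8
finger_force: 0.0
jig tcp -31.2 -5.7 Fjig 0.09 0.16 t 9.85 tcp [472.5  32.6  65. ] psi 0.2158 F [ 0.05  0.17 -0.15] w 47.8 turn 0.002 delta@now [-28.9   2.2  14.9] delta@psi [-28.8   2.3  15. ]
157.0 ((-18.366641998291016, -9.353673934936523), (60.25339889526367, 41.20871353149414), 2.668832302093506)
```

View pics/w5.png

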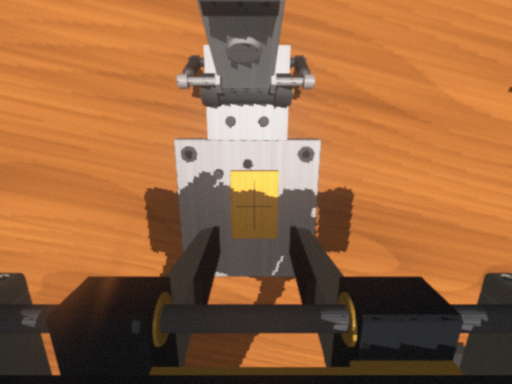

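The blank lies flat and square on the bed, centre at (254,206), about 6 mm to the right of the bed's middle and clear of the side pin at (218,174). I'll go behind it with closed fingers to push it back.

```bash
echo '[{"pos": [-20,0,0]},{"pos": [-17,0,0]},{},{},{}]' | python3 -m jog 0
echo '[{"pos": [0,0,20]},{"pos": [0,0,15]},{"pos": [0,0,7]},{"pos": [0,0,4]},{}]' | python3 -m jog
echo '[{},{}]' | python3 -m jog
python3 -c "from h import *;gj(-58,-6,14.5)"
```

```text
clock: 10.37
position: [436.9, 24.9, 63.6]
ee_rot: [0.0, 0.994, 0.108, 0.0]
contact_force: [1.0, 0.0, 0.1]
gripper_width: 16.8
finger_force: 0.0
clock: 10.78
position: [436.1, 25.1, 17.0]
ee_rot: [-0.0, 0.994, 0.108, -0.001]
contact_force: [-0.4, -0.7, -0.1]
gripper_width: 0.7
finger_force: 0.0
clock: 10.95
position: [437.1, 24.7, 18.4]
ee_rot: [0.0, 0.994, 0.108, 0.001]
contact_force: [-0.2, 0.7, 0.1]
gripper_width: 0.1
finger_force: 0.0
jig tcp -67.5 -5.9 Fjig -0.03 0.72 t 10.95 tcp [437.1  24.7  18.4] psi 0.2158 F [-0.18  0.7   0.14] w 0.1 turn 0.002 delta@now [9.5 0.1 3.9] delta@psi [9.5 0.1 3.9]
```

```bash
echo '[{"pos": [0,0,2]},{"pos": [0,0,1.3]},{},{},{}]' | python3 -m jog
echo '[{"pos": [2,0,0]},{"pos": [2,0,0]},{"pos": [2,0,0]},{"pos": [2,0,0]},{}]' | python3 -m jog
python3 -c "from h import *;gj(-58,-6,14.5)"
echo '[{"pos": [2,0,0]},{"pos": [2,0,0]},{"pos": [2,0,0]},{"pos": [2,0,0]},{"pos": [2,0,0]}]' | python3 -m jog
python3 -c "from h import *;gj(-58,-6,14.5)"
echo '[{"pos": [2,0,0]},{"pos": [2,0,0]},{"pos": [2,0,0]},{"pos": [2,0,0]},{"pos": [2,0,0]}]' | python3 -m jog
python3 -c "from h import *;gj(-58,-6,14.5)"
```

```text
clock: 11.37
position: [436.3, 24.9, 14.4]
ee_rot: [0.0, 0.994, 0.108, 0.0]
contact_force: [0.6, 0.7, -0.0]
gripper_width: 0.4
finger_force: 0.0
clock: 11.78
position: [444.4, 26.7, 14.3]
ee_rot: [0.0, 0.994, 0.108, 0.0]
contact_force: [0.1, -0.3, -0.3]
gripper_width: 0.7
finger_force: 0.0
jig tcp -60.0 -5.6 Fjig -0.0 -0.27 t 11.78 tcp [444.4  26.7  14.3] psi 0.2159 F [ 0.05 -0.26 -0.34] w 0.7 turn 0.002 delta@now [ 1.9  0.4 -0.2] delta@psi [ 2.   0.4 -0.2]
clock: 12.2
position: [454.0, 28.8, 14.2]
ee_rot: [-0.0, 0.994, 0.108, -0.0]
contact_force: [-0.2, 0.4, -0.4]
gripper_width: 0.6
finger_force: 0.2
jig tcp -50.1 -5.5 Fjig -0.14 0.44 t 12.2 tcp [454.   28.8  14.2] psi 0.2158 F [-0.23  0.4  -0.35] w 0.6 turn 0.002 delta@now [-7.9  0.5 -0.3] delta@psi [-7.9  0.5 -0.3]
clock: 12.62
position: [463.7, 30.9, 14.3]
ee_rot: [0.0, 0.994, 0.108, 0.0]
contact_force: [0.2, 0.4, -0.6]
gripper_width: 0.7
finger_force: 0.2
jig tcp -40.1 -5.5 Fjig 0.25 0.32 t 12.62 tcp [463.7  30.9  14.3] psi 0.2158 F [ 0.18  0.37 -0.62] w 0.7 turn 0.002 delta@now [-17.9   0.5  -0.2] delta@psi [-17.9   0.5  -0.2]
```

```bash
cat >> h.py <<'E'
def blank(name):
    im,K,E=snap('scene',name);h=cv2.cvtColor(im,cv2.COLOR_RGB2HSV)
    for k in cv2.findContours(cv2.inRange(h[:,230:330],(18,120,60),(35,255,255)),0,2)[0]:
        if cv2.contourArea(k)>30:
            k=k+np.array([230,0]);q=np.array([plane(K,E,*p[0],18)[:2]-O for p in k]);j=np.float32(np.c_[q@JX,q@JY]);print('blank',cv2.contourArea(k),cv2.minAreaRect(j),j.min(0),j.max(0))
    return im
E
python3 - <<'E'
from h import *
im=blank('s6');im2,_,_=snap('side','d6')
o=np.zeros((490,800,3),np.uint8);o[:,:400]=cv2.resize(im[150:248,235:315],(400,490),interpolation=3);o[:490,400:]=cv2.resize(im2[190:288,200:280],(400,490),interpolation=3);cv2.imwrite('pics/c6.png',o[:,:,::-1])
E
```

```text
blank 174.5 ((1.1409759521484375, -7.264287948608398), (40.106231689453125, 62.821868896484375), 89.8750228881836) [-30.268635 -27.365265] [32.530087 12.761764]
```

View pics/c6.png

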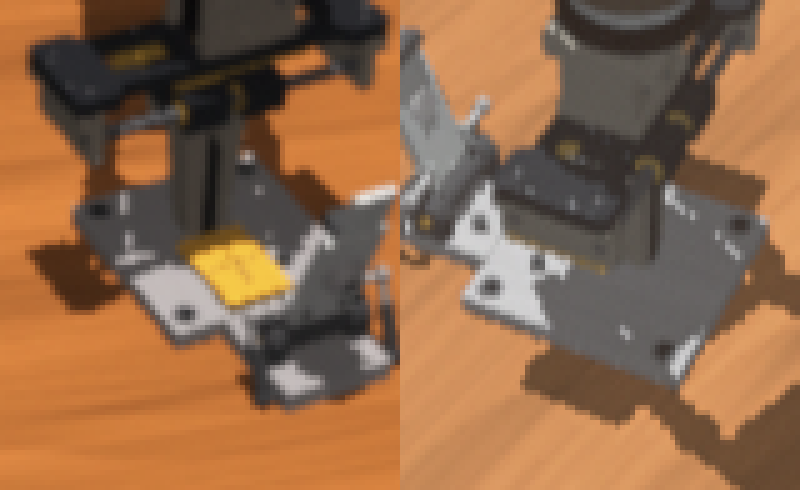

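The crops show the fingers behind the blank, which has slid back square. Its far edge is at jig x of about 31, so roughly 11 mm remain. I'll go slower from here.

```bash
echo '[{"pos": [1,0,0]},{"pos": [1,0,0]},{"pos": [1,0,0]},{"pos": [1,0,0]},{"pos": [1,0,0]}]' | python3 -m jog
echo '[{"pos": [1,0,0]},{"pos": [1,0,0]},{}]' | python3 -m jog
python3 -c "from h import *;gj(-28,-6,14.5);blank('s7')"
echo '[{"pos": [0.4,0,0]},{"pos": [0.4,0,0]},{"pos": [0.4,0,0]}]' | python3 -m jog
echo '[{"pos": [0.4,0,0]},{"pos": [0.4,0,0]},{"pos": [0.4,0,0]}]' | python3 -m jog
python3 -c "from h import *;gj(-28,-6,14.5)"
```

```text
clock: 13.13
position: [468.5, 32.0, 14.3]
ee_rot: [-0.0, 0.994, 0.108, -0.0]
contact_force: [-1.2, -0.1, 1.3]
gripper_width: 0.1
finger_force: 0.6
clock: 13.38
position: [470.7, 32.4, 14.3]
ee_rot: [0.0, 0.994, 0.108, 0.0]
contact_force: [-0.4, -0.2, 1.2]
gripper_width: 0.5
finger_force: 0.1
jig tcp -33.0 -5.5 Fjig -0.43 -0.1 t 13.38 tcp [470.7  32.4  14.3] psi 0.2157 F [-0.4  -0.19  1.19] w 0.5 turn 0.002 delta@now [ 5.   0.5 -0.2] delta@psi [ 5.   0.5 -0.2]
blank 167.0 ((8.717243194580078, -6.559394836425781), (41.6590690612793, 60.91074752807617), 88.16104888916016) [-21.503311 -27.70418 ] [38.630203 14.568673]
clock: 13.68
position: [471.5, 32.6, 14.3]
ee_rot: [-0.0, 0.994, 0.108, -0.0]
contact_force: [-1.3, -0.7, 1.0]
gripper_width: 0.4
finger_force: 0.6
clock: 13.93
position: [472.8, 32.9, 14.3]
ee_rot: [0.0, 0.994, 0.108, 0.0]
contact_force: [-1.0, -0.0, 0.4]
gripper_width: 0.5
finger_force: 0.5
jig tcp -30.9 -5.5 Fjig -0.99 0.21 t 13.93 tcp [472.8  32.9  14.3] psi 0.2158 F [-1.01 -0.01  0.36] w 0.5 turn 0.002 delta@now [ 2.9  0.5 -0.2] delta@psi [ 2.9  0.5 -0.2]
```

```bash
cat > chk.py <<'E'
import sys
from h import *
s,p,M,a=state();f=s['contact_force'][:2]
fx,fy=f@JX,f@JY;print('jig',((p[:2]-O)@JX).round(2),((p[:2]-O)@JY).round(2),'F',fx.round(2),fy.round(2),s['contact_force'][2].round(2))
v={'x':-fx,'y':-fy}[sys.argv[1]];sys.exit(v>float(sys.argv[2]))
E
c="python3 chk.py x 2.3"
(echo '[{"pos": [0.3,0,0]},{}]' | python3 -m jog && $c && echo '[{"pos": [0.3,0,0]},{}]' | python3 -m jog && $c && echo '[{"pos": [0.3,0,0]},{}]' | python3 -m jog && $c && echo '[{"pos": [0.3,0,0]},{}]' | python3 -m jog && $c && echo '[{"pos": [0.3,0,0]},{}]' | python3 -m jog && $c && echo '[{"pos": [0.2,0,0]},{}]' | python3 -m jog && $c&& echo '[{"pos": [0.2,0,0]},{}]' | python3 -m jog && $c&& echo '[{"pos": [0.2,0,0]},{}]' | python3 -m jog && $c&& echo '[{"pos": [0.2,0,0]},{}]' | python3 -m jog && $c&& echo '[{"pos": [0.2,0,0]},{}]' | python3 -m jog && $c) | grep -E "jig|clock"
```

```text
clock: 14.1
jig -30.54 -5.46 F -0.91 0.05 0.28False
```

```bash
sed -i 's/sys.exit(v>float(sys.argv\[2\]))/sys.exit(int(v>float(sys.argv[2])))/' chk.py
c="python3 chk.py x 2.3"
(echo '[{"pos": [0.3,0,0]},{}]' | python3 -m jog && $c && echo '[{"pos": [0.3,0,0]},{}]' | python3 -m jog && $c && echo '[{"pos": [0.3,0,0]},{}]' | python3 -m jog && $c && echo '[{"pos": [0.3,0,0]},{}]' | python3 -m jog && $c && echo '[{"pos": [0.2,0,0]},{}]' | python3 -m jog && $c && echo '[{"pos": [0.2,0,0]},{}]' | python3 -m jog && $c&& echo '[{"pos": [0.2,0,0]},{}]' | python3 -m jog && $c&& echo '[{"pos": [0.2,0,0]},{}]' | python3 -m jog && $c&& echo '[{"pos": [0.2,0,0]},{}]' | python3 -m jog && $c) | grep -E "jig"
```

```text
jig -30.29 -5.46 F -0.82 -0.2 0.43
jig -30.0 -5.45 F -1.24 -0.31 -0.21
jig -29.66 -5.48 F -0.12 0.39 0.87
jig -29.37 -5.47 F -0.89 -0.24 0.36
jig -29.22 -5.46 F -1.3 0.91 -0.05
jig -29.0 -5.47 F -1.0 -1.01 1.14
jig -28.78 -5.45 F -1.19 0.34 0.81
jig -28.58 -5.48 F -0.9 -0.79 -0.07
jig -28.38 -5.46 F -0.92 0.99 0.92
```

```bash

c="python3 chk.py x 2.3"
(echo '[{"pos": [0.2,0,0]},{}]' | python3 -m jog && $c && echo '[{"pos": [0.2,0,0]},{}]' | python3 -m jog && $c && echo '[{"pos": [0.2,0,0]},{}]' | python3 -m jog && $c && echo '[{"pos": [0.2,0,0]},{}]' | python3 -m jog && $c && echo '[{"pos": [0.2,0,0]},{}]' | python3 -m jog && $c && echo '[{"pos": [0.2,0,0]},{}]' | python3 -m jog && $c&& echo '[{"pos": [0.2,0,0]},{}]' | python3 -m jog && $c&& echo '[{"pos": [0.2,0,0]},{}]' | python3 -m jog && $c&& echo '[{"pos": [0.2,0,0]},{}]' | python3 -m jog && $c) | grep -E "jig"
```

```text
jig -28.2 -5.45 F -0.14 -0.15 0.0
jig -27.97 -5.48 F -1.78 0.44 0.63
jig -27.79 -5.46 F -0.72 -0.46 0.82
jig -27.62 -5.48 F -0.5 -0.03 -0.08
jig -27.4 -5.46 F -0.4 0.48 0.31
jig -27.23 -5.45 F -0.39 0.02 -0.01
jig -27.14 -5.45 F -0.97 0.15 0.63
jig -27.11 -5.44 F -3.28 -0.63 2.44
```

```bash

c="python3 chk.py x 5"
(echo '[{}]' | python3 -m jog && $c && echo '[{"pos": [0.1,0,0]},{}]' | python3 -m jog && $c && echo '[{}]' | python3 -m jog && $c && echo '[{}]' | python3 -m jog && $c&& echo '[{}]' | python3 -m jog && $c&& echo '[{}]' | python3 -m jog && $c) | grep -E "jig"; python3 -c "from h import *;blank('s8')"
```

```text
jig -27.1 -5.45 F -2.62 -0.12 1.59
jig -27.06 -5.42 F -4.24 -0.2 2.21
jig -27.02 -5.43 F -3.91 -0.19 2.63
jig -27.0 -5.4 F -3.66 0.08 2.73
jig -27.03 -5.4 F -3.97 -1.85 3.11
jig -26.97 -5.42 F -4.19 -0.23 2.49
blank 150.5 ((11.304349899291992, -6.467084884643555), (52.08721923828125, 43.331119537353516), 3.99015212059021) [-14.852051 -27.365265] [38.630203 15.022282]
```

The back pins were felt at about 4 N for 0.4 s. Now I'll go round to the -y side for the side push.

```bash
echo '[{"pos": [-2,0,0]},{"pos": [-8,0,0]},{"pos": [0,0,-20]},{"pos": [0,0,-10]},{"pos": [0,25,0]}]' | python3 -m jog
echo '[{"pos": [0,27,0]},{"pos": [22,0,0]},{"pos": [22,0,0]},{},{}]' | python3 -m jog
python3 -c "from h import *;gj(7,-57,14.5);blank('s9')"
```

```text
clock: 17.98
position: [473.7, 9.1, 46.6]
ee_rot: [0.0, 0.994, 0.109, 0.002]
contact_force: [1.2, -0.1, 0.4]
gripper_width: 0.4
finger_force: 0.0
clock: 18.4
position: [522.2, -9.9, 44.8]
ee_rot: [0.0, 0.994, 0.108, 0.001]
contact_force: [-1.0, -0.1, -0.7]
gripper_width: 0.3
finger_force: 0.0
jig tcp 8.3 -57.8 Fjig -1.01 0.08 t 18.4 tcp [522.2  -9.9  44.8] psi 0.2162 F [-1.   -0.13 -0.73] w 0.3 turn 0.003 delta@now [-1.4 -0.8 30.3] delta@psi [-1.3 -0.8 30.3]
blank 132.5 ((10.532356262207031, -7.974231719970703), (39.34312057495117, 46.88762664794922), 89.5679702758789) [-13.022797 -27.70418 ] [33.85397  11.826304]
```

```bash
echo '[{"pos": [-1,0,18],"yaw": 0.003},{"pos": [0,0,8]},{"pos": [0,0,3]},{"pos": [0,0,0.8]},{}]' | python3 -m jog
python3 -c "from h import *;gj(7,-47,14.5)"
```

```text
clock: 18.87
position: [519.8, -9.8, 14.5]
ee_rot: [-0.0, 0.994, 0.106, -0.0]
contact_force: [-0.3, 0.5, 0.4]
gripper_width: 0.5
finger_force: 0.0
jig tcp 6.0 -57.2 Fjig -0.18 0.55 t 18.87 tcp [519.8  -9.8  14.5] psi 0.2129 F [-0.29  0.5   0.43] w 0.5 turn -0.0 delta@now [  0.9 -10.2  -0. ] delta@psi [  1.  -10.2  -0. ]
```

```bash
echo '[{"pos": [0,-2,0]},{"pos": [0,-2,0]},{"pos": [0,-2,0]},{"pos": [0,-2,0]},{"pos": [0,-1.5,0]}]' | python3 -m jog
c="python3 chk.py y 2.3"
(echo '[{"pos": [0,-0.5,0]},{}]' | python3 -m jog && $c && echo '[{"pos": [0,-0.5,0]},{"pos": [0,-0.3,0]}]' | python3 -m jog && $c && echo '[{"pos": [0,-0.4,0]},{"pos": [0,-0.3,0]}]' | python3 -m jog && $c && echo '[{"pos": [0,-0.4,0]},{"pos": [0,-0.3,0]}]' | python3 -m jog && $c && echo '[{"pos": [0,-0.4,0]},{"pos": [0,-0.3,0]}]' | python3 -m jog && $c && echo '[{"pos": [0,-0.4,0]},{"pos": [0,-0.3,0]}]' | python3 -m jog && $c && echo '[{"pos": [0,-0.4,0]},{"pos": [0,-0.3,0]}]' | python3 -m jog && $c && echo '[{"pos": [0,-0.4,0]},{}]' | python3 -m jog && $c ) | grep -E "jig"; python3 -c "from h import *;blank('s10')"
```

```text
clock: 19.28
position: [518.2, -0.3, 14.7]
ee_rot: [0.0, 0.994, 0.106, 0.0]
contact_force: [1.2, -0.3, -0.6]
gripper_width: 0.8
finger_force: 0.0
jig 6.42 -47.19 F 0.28 0.02 -0.95
jig 6.41 -46.58 F 0.69 0.09 0.98
jig 6.39 -45.85 F -0.01 -0.52 -0.3
jig 6.36 -45.14 F -0.38 -0.5 -0.69
jig 6.42 -44.45 F 0.44 0.1 0.07
jig 6.38 -43.73 F -0.42 -0.17 -0.39
jig 6.36 -43.01 F 0.17 -0.67 -1.04
jig 6.4 -42.61 F -0.65 0.24 0.57
blank 114.5 ((12.15666389465332, -8.174795150756836), (38.57951736450195, 51.964080810546875), 87.85762786865234) [-13.659197 -27.70418 ] [37.4766   11.826304]
```

```bash

c="python3 chk.py y 2.3"
(echo '[{"pos": [0,-0.5,0]},{"pos": [0,-0.5,0]}]' | python3 -m jog && $c && echo '[{"pos": [0,-0.5,0]},{"pos": [0,-0.5,0]}]' | python3 -m jog && $c && echo '[{"pos": [0,-0.4,0]},{"pos": [0,-0.4,0]}]' | python3 -m jog && $c && echo '[{"pos": [0,-0.4,0]},{"pos": [0,-0.4,0]}]' | python3 -m jog && $c && echo '[{"pos": [0,-0.4,0]},{"pos": [0,-0.4,0]}]' | python3 -m jog && $c && echo '[{"pos": [0,-0.4,0]},{"pos": [0,-0.3,0]}]' | python3 -m jog && $c ) | grep -E "jig"; python3 - <<'E'
from h import *
im=blank('s11');im2,_,_=snap('side','d11')
o=np.zeros((490,800,3),np.uint8);o[:,:400]=cv2.resize(im[150:248,235:315],(400,490),interpolation=3);o[:490,400:]=cv2.resize(im2[190:288,200:280],(400,490),interpolation=3);cv2.imwrite('pics/c11.png',o[:,:,::-1])
E
```

```text
jig 6.42 -41.68 F 0.33 -0.13 0.62
jig 6.39 -40.62 F 0.22 0.7 -0.14
jig 6.38 -39.8 F -0.97 0.0 0.04
jig 6.38 -39.03 F -0.01 0.34 -0.05
jig 6.41 -38.23 F -0.81 -0.63 1.19
jig 6.42 -37.55 F -0.58 -0.07 -0.82
blank 106.0 ((12.035028457641602, -7.692647933959961), (37.475425720214844, 55.26181411743164), 82.61127471923828) [-13.980442 -29.116783] [37.4766   12.296681]
```

View pics/c11.png

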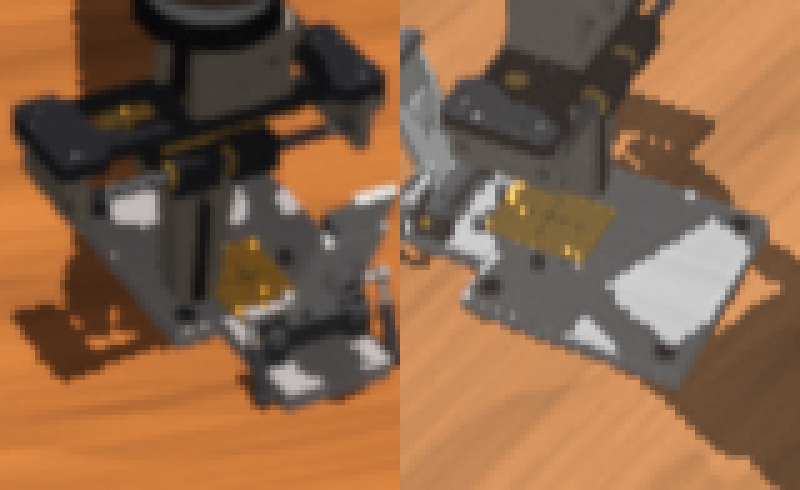

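The blank is still against the back pins with a gap to the side pin, seen at crop (537,262). The fingers are just reaching its near long edge, so I'll continue.

```bash

c="python3 chk.py y 2.3"
(echo '[{"pos": [0,-0.4,0]},{"pos": [0,-0.4,0]}]' | python3 -m jog && $c && echo '[{"pos": [0,-0.4,0]},{"pos": [0,-0.4,0]}]' | python3 -m jog && $c && echo '[{"pos": [0,-0.4,0]},{"pos": [0,-0.4,0]}]' | python3 -m jog && $c && echo '[{"pos": [0,-0.4,0]},{"pos": [0,-0.4,0]}]' | python3 -m jog && $c && echo '[{"pos": [0,-0.4,0]},{"pos": [0,-0.4,0]}]' | python3 -m jog && $c && echo '[{"pos": [0,-0.3,0]},{}]' | python3 -m jog && $c  && echo '[{"pos": [0,-0.3,0]},{}]' | python3 -m jog && $c  && echo '[{"pos": [0,-0.3,0]},{}]' | python3 -m jog && $c) | grep -E "jig"
```

```text
jig 6.41 -36.89 F -0.13 -0.13 0.03
jig 6.38 -36.08 F 0.44 -1.38 -0.72
jig 6.42 -35.23 F -0.02 -0.88 1.74
jig 6.41 -34.37 F -0.6 -0.66 0.36
jig 6.4 -33.55 F -0.43 -1.32 0.16
jig 6.4 -33.21 F -0.58 -0.24 0.12
jig 6.43 -32.95 F -0.05 0.04 0.7
jig 6.4 -32.66 F -0.84 -0.57 0.35
```

```bash

c="python3 chk.py y 2.3"
(echo '[{"pos": [0,-0.25,0]},{}]' | python3 -m jog && $c && echo '[{"pos": [0,-0.25,0]},{}]' | python3 -m jog && $c && echo '[{"pos": [0,-0.25,0]},{}]' | python3 -m jog && $c && echo '[{"pos": [0,-0.2,0]},{}]' | python3 -m jog && $c && echo '[{"pos": [0,-0.2,0]},{}]' | python3 -m jog && $c && echo '[{"pos": [0,-0.2,0]},{}]' | python3 -m jog && $c  && echo '[{"pos": [0,-0.2,0]},{}]' | python3 -m jog && $c  && echo '[{"pos": [0,-0.2,0]},{}]' | python3 -m jog && $c && echo '[{"pos": [0,-0.2,0]},{}]' | python3 -m jog && $c && echo '[{"pos": [0,-0.2,0]},{}]' | python3 -m jog && $c && echo '[{"pos": [0,-0.2,0]},{}]' | python3 -m jog && $c && echo '[{"pos": [0,-0.2,0]},{}]' | python3 -m jog && $c && echo '[{"pos": [0,-0.2,0]},{}]' | python3 -m jog && $c) | grep -E "jig"
```

```text
jig 6.41 -32.41 F -0.6 -0.92 0.82
jig 6.37 -32.12 F -1.13 -1.65 0.56
jig 6.39 -31.87 F -0.95 -1.28 -0.06
jig 6.4 -31.7 F 0.4 -1.32 0.41
jig 6.4 -31.52 F -0.35 -0.5 0.04
jig 6.42 -31.34 F 0.28 -2.3 0.38
```

```bash

c="python3 chk.py y 2.8"
(echo '[{}]' | python3 -m jog && $c && echo '[{"pos": [0,-0.2,0]},{}]' | python3 -m jog && $c && echo '[{"pos": [0,-0.2,0]},{}]' | python3 -m jog && $c && echo '[{"pos": [0,-0.2,0]},{}]' | python3 -m jog && $c && echo '[{"pos": [0,-0.2,0]},{}]' | python3 -m jog && $c && echo '[{"pos": [0,-0.2,0]},{}]' | python3 -m jog && $c && echo '[{"pos": [0,-0.2,0]},{}]' | python3 -m jog && $c  && echo '[{"pos": [0,-0.2,0]},{}]' | python3 -m jog && $c  && echo '[{"pos": [0,-0.2,0]},{}]' | python3 -m jog && $c && echo '[{"pos": [0,-0.2,0]},{}]' | python3 -m jog && $c && echo '[{"pos": [0,-0.2,0]},{}]' | python3 -m jog && $c ) | grep -E "jig"
```

```text
jig 6.42 -31.35 F -0.93 -0.52 -0.38
jig 6.41 -31.21 F -0.06 -2.07 0.06
jig 6.45 -31.09 F -1.01 -3.02 0.46
```

```bash

c="python3 chk.py y 3.6"
(echo '[{}]' | python3 -m jog && $c && echo '[{}]' | python3 -m jog && $c && echo '[{"pos": [0,-0.1,0]},{}]' | python3 -m jog && $c && echo '[{}]' | python3 -m jog && $c && echo '[{"pos": [0,-0.1,0]},{}]' | python3 -m jog && $c && echo '[{}]' | python3 -m jog && $c) | grep -E "jig"; python3 chk.py y 9
```

```text
jig 6.43 -31.07 F -0.62 -3.42 0.57
jig 6.46 -31.08 F -0.58 -2.84 0.47
jig 6.45 -31.0 F -0.49 -3.37 0.33
jig 6.47 -31.01 F -1.21 -2.96 0.22
jig 6.48 -30.91 F -0.31 -2.44 0.21
jig 6.48 -30.89 F -0.4 -3.41 0.36
jig 6.48 -30.89 F -0.4 -3.41 0.36
```

```bash

c="python3 chk.py y 4.6"
(echo '[{"pos": [0,-0.15,0]},{}]' | python3 -m jog && $c && echo '[{"pos": [0,-0.15,0]},{}]' | python3 -m jog && $c && echo '[{"pos": [0,-0.15,0]},{}]' | python3 -m jog && $c && echo '[{"pos": [0,-0.15,0]},{}]' | python3 -m jog && $c && echo '[{"pos": [0,-0.15,0]},{}]' | python3 -m jog && $c && echo '[{"pos": [0,-0.15,0]},{}]' | python3 -m jog && $c) | grep -E "jig"; python3 - <<'E'
from h import *
a,_,_=snap('wrist','w12');b,_,_=snap('side','d12')
o=np.zeros((490,800,3),np.uint8);o[:400,:400]=cv2.resize(a[100:300,156:356],(400,400),interpolation=3);o[:,400:]=cv2.resize(b[190:288,200:280],(400,490),interpolation=3);cv2.imwrite('pics/c12.png',np.clip(o[:,:,::-1]*1.5,0,255).astype(np.uint8))
E
```

```text
jig 6.5 -30.82 F -1.16 -4.47 0.7
jig 6.53 -30.7 F -0.62 -5.01 0.42
```

View pics/c12.png

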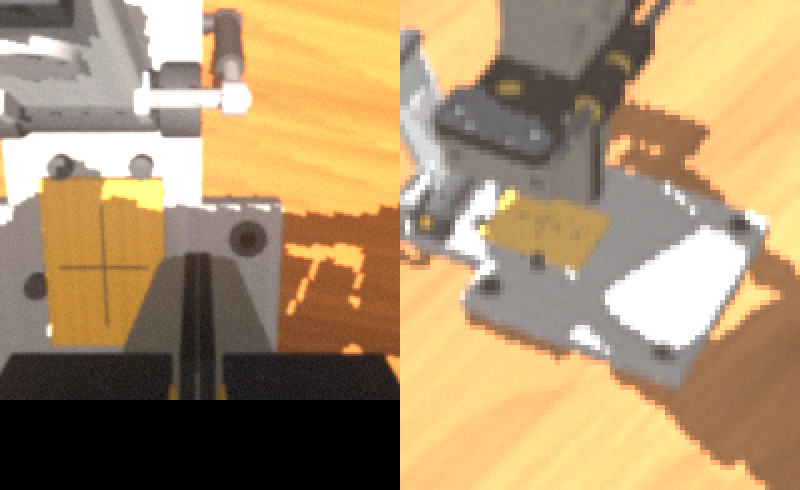

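In the crop the blank's far edge meets both back pins at (60,165) and (140,165), and its left edge meets the side pin at (36,286). It lies parallel to the bed and the push is about 5 N. I'll hold briefly, back off, and go over behind the leaf.

```bash
echo '[{},{},{"pos": [0,2,0]},{"pos": [0,6,0]},{"pos": [0,6,0]}]' | python3 -m jog
echo '[{"pos": [0,0,-30]},{"pos": [0,0,-40]},{"pos": [0,0,-40]},{"pos": [0,0,-40]},{"pos": [0,0,-20]}]' | python3 -m jog
python3 -c "from h import *;gj(148,0,185);snap('wrist','w13')"
echo '[{"pos": [35,-11,0]},{"pos": [35,-11,0]},{"pos": [35,-11,0]},{"pos": [35,-11,0]},{}]' | python3 -m jog
echo '[{},{}]' | python3 -m jog
python3 -c "from h import *;gj(148,0,121);blank('s13');snap('side','d13')"
```

```text
clock: 26.03
position: [517.1, 3.1, 14.2]
ee_rot: [-0.001, 0.994, 0.106, -0.0]
contact_force: [0.7, 0.1, 0.5]
gripper_width: 0.7
finger_force: 0.0
clock: 26.45
position: [519.7, 2.3, 189.9]
ee_rot: [0.001, 0.994, 0.106, 0.003]
contact_force: [0.0, 0.7, 0.8]
gripper_width: 0.4
finger_force: 0.0
jig tcp 8.4 -45.3 Fjig 0.16 0.63 t 26.45 tcp [519.7   2.3 189.9] psi 0.2127 F [0.02 0.65 0.81] w 0.4 turn -0.001 delta@now [139.5 -45.4   5.7] delta@psi [139.6 -45.3   4.9]
clock: 26.92
position: [648.0, 78.0, 181.3]
ee_rot: [-0.001, 0.994, 0.107, -0.001]
contact_force: [-0.0, 0.4, -0.9]
gripper_width: 0.3
finger_force: 0.0
clock: 27.08
position: [644.3, 75.0, 183.6]
ee_rot: [-0.0, 0.994, 0.106, -0.001]
contact_force: [0.0, -0.3, -0.9]
gripper_width: 0.2
finger_force: 0.0
jig tcp 145.7 -0.6 Fjig -0.03 -0.32 t 27.08 tcp [644.3  75.  183.6] psi 0.2128 F [ 0.04 -0.32 -0.9 ] w 0.2 turn -0.001 delta@now [ 2.4 -0.6 62.6] delta@psi [ 2.3 -0.6 62.6]
blank 146.5 ((11.03969955444336, -0.33355140686035156), (53.83650207519531, 41.384857177734375), 3.759683609008789) [-16.704407 -21.990807] [38.331646 20.008327]
blank 32.0 ((-268.21771240234375, 253.494140625), (22.800933837890625, 47.85187530517578), 5.898531913757324) [-278.9837   229.79675] [-256.21677  277.92368]
```

```bash
python3 - <<'E'
from h import *
im,K,E=load('w13');h=cv2.cvtColor(im,cv2.COLOR_RGB2HSV)
o,X=O,JX
for lo in((18,120,40),(15,120,40)):
  for k in cv2.findContours(cv2.inRange(h,lo,(35,255,255)),0,2)[0]:
    if cv2.contourArea(k)>150:
        q=np.array([plane(K,E,*p[0],18)[:2]-O for p in k]);j=np.float32(np.c_[q@JX,q@JY]);print(cv2.contourArea(k),cv2.boundingRect(k),cv2.minAreaRect(j),j.min(0),j.max(0))
E
echo '[{"pos": [0,-0.6,20]},{"pos": [0,0,20]},{"pos": [0,0,15]},{"pos": [0,0,6]},{}]' | python3 -m jog
python3 -c "from h import *;gj(140,0,121)"
```

```text
2407.0 (58, 360, 312, 16) ((-295.94976806640625, 20.392135620117188), (502.4125061035156, 30.661720275878906), 89.82018280029297) [-311.62317 -230.78427] [-280.88892  271.63846]
271.0 (203, 156, 31, 17) ((32.301856994628906, 0.29552268981933594), (19.213909149169922, 39.371002197265625), 2.406068801879883) [ 22.03231  -19.037788] [42.36155  19.621414]
928.5 (10, 138, 37, 35) ((43.558067321777344, 237.7332763671875), (44.261871337890625, 42.43172836303711), 89.91997528076172) [ 22.334911 215.5966  ] [ 64.776146 259.8619  ]
338.5 (435, 87, 45, 47) ((97.42390441894531, -288.25396728515625), (11.133503913879395, 66.21397399902344), 55.9681282043457) [  70.1958  -310.10724] [ 122.78676 -267.1922 ]
204.0 (481, 38, 31, 39) ((153.33155822753906, -324.3995056152344), (10.972941398620605, 45.03615951538086), 56.81132125854492) [ 134.68877 -336.39343] [ 173.95686 -308.93817]
2817.0 (58, 360, 312, 16) ((-295.95635986328125, 20.349655151367188), (503.32696533203125, 30.674570083618164), 89.82019805908203) [-311.86508 -231.27092] [-280.87396  272.0599 ]
192.0 (264, 292, 7, 55) ((-204.5174255371093
[... 453 characters left out ...]
9.875462] [42.393673 20.609259]
1064.5 (9, 137, 39, 37) ((43.03350830078125, 237.904541015625), (46.577796936035156, 46.18186569213867), 77.90489959716797) [ 21.041656 213.63475 ] [ 65.97837 262.05963]
2462.5 (426, 17, 86, 121) ((129.02764892578125, -302.3517150878906), (29.601577758789062, 138.1092987060547), 56.368133544921875) [  65.387405 -338.5505  ] [ 194.51709 -255.1129 ]
clock: 27.6
position: [643.2, 75.4, 122.2]
ee_rot: [-0.0, 0.994, 0.106, -0.001]
contact_force: [0.1, -0.2, 0.1]
gripper_width: 0.3
finger_force: 0.0
jig tcp 144.6 -0.0 Fjig 0.01 -0.26 t 27.6 tcp [643.2  75.4 122.2] psi 0.212 F [ 0.07 -0.25  0.15] w 0.3 turn -0.001 delta@now [-4.6 -0.   1.2] delta@psi [-4.6 -0.   1.2]
```

The blank measures (12.3, 0.4) in the jig frame, edges -18 to 42 and ±20, so it is home. Next I'll tip the leaf with a slow push toward -x on the tongue.

```bash
echo '[{"pos": [-4,0,0]},{"pos": [-4,0,0]},{"pos": [-4,0,0]},{"pos": [-3,0,0]},{"pos": [-3,0,0]}]' | python3 -m jog
python3 chk.py x 99
echo '[{"pos": [-1.5,0,0]},{"pos": [-1.5,0,0]},{"pos": [-1.5,0,0]},{"pos": [-1.5,0,0]},{"pos": [-1,0,0]}]' | python3 -m jog;python3 chk.py x 99
echo '[{"pos": [-1,0,0]},{"pos": [-1,0,0]},{"pos": [-1,0,0]},{"pos": [-1,0,0]},{"pos": [-1,0,0]}]' | python3 -m jog;python3 chk.py x 99
```

```text
clock: 28.02
position: [627.3, 72.0, 124.3]
ee_rot: [0.0, 0.994, 0.106, 0.001]
contact_force: [0.2, -0.2, -0.1]
gripper_width: 0.4
finger_force: 0.0
jig 128.37 0.01 F 0.12 -0.19 -0.13
clock: 28.43
position: [621.4, 70.8, 124.2]
ee_rot: [-0.0, 0.994, 0.106, 0.001]
contact_force: [3.6, 1.9, 1.3]
gripper_width: 0.6
finger_force: 1.7
jig 122.42 0.06 F 3.89 1.1 1.26
clock: 28.85
position: [615.9, 69.4, 123.9]
ee_rot: [0.0, 0.994, 0.106, 0.0]
contact_force: [3.4, 1.2, 3.1]
gripper_width: 0.2
finger_force: 1.9
jig 116.71 -0.11 F 3.62 0.44 3.09
```

```bash
(echo '[{"pos": [-2,0,0]},{"pos": [-2,0,0]},{"pos": [-2,0,0]},{"pos": [-2,0,0]},{"pos": [-2,0,0]}]' | python3 -m jog;python3 chk.py x 99
echo '[{"pos": [-2,0,0]},{"pos": [-2,0,0]},{"pos": [-2,0,0]},{"pos": [-2,0,0]},{"pos": [-2,0,0]}]' | python3 -m jog;python3 chk.py x 99
echo '[{"pos": [-2,0,0]},{"pos": [-2,0,0]},{"pos": [-2,0,0]},{"pos": [-2,0,0]},{"pos": [-2,0,0]}]' | python3 -m jog;python3 chk.py x 99
echo '[{"pos": [-2,0,0]},{"pos": [-2,0,0]},{"pos": [-2,0,0]},{"pos": [-2,0,0]},{"pos": [-2,0,0]}]' | python3 -m jog;python3 chk.py x 99)|grep -E 'jig|posi'
```

```text
position: [605.4, 67.4, 123.3]
jig 105.99 0.13 F 3.69 0.18 2.23
position: [595.6, 65.3, 123.4]
jig 96.07 0.2 F 1.97 0.34 1.24
position: [585.9, 63.2, 123.4]
jig 86.09 0.2 F 3.29 -0.09 2.16
position: [576.2, 61.1, 123.4]
jig 76.17 0.16 F 3.21 0.16 1.67
```

```bash
(echo '[{"pos": [-2,0,0]},{"pos": [-2,0,0]},{"pos": [-2,0,0]},{"pos": [-2,0,0]},{"pos": [-2,0,0]}]' | python3 -m jog;python3 chk.py x 99
echo '[{"pos": [-2,0,0]},{"pos": [-2,0,0]},{"pos": [-2,0,0]},{"pos": [-2,0,0]},{"pos": [-2,0,0]}]' | python3 -m jog;python3 chk.py x 99
echo '[{"pos": [-2,0,0]},{"pos": [-2,0,0]},{"pos": [-2,0,0]},{"pos": [-2,0,0]},{"pos": [-2,0,0]}]' | python3 -m jog;python3 chk.py x 99)|grep -E 'jig|posi'
```

```text
position: [566.1, 59.0, 123.0]
jig 65.81 0.23 F 2.08 -0.22 -0.8
position: [556.6, 56.9, 123.5]
jig 56.15 0.19 F 1.84 0.15 -0.54
position: [546.9, 54.7, 123.5]
jig 46.13 0.13 F 1.02 0.28 0.03
```

```bash
(echo '[{"pos": [-2,0,0]},{"pos": [-2,0,0]},{"pos": [-2,0,0]},{"pos": [-2,0,0]},{"pos": [-2,0,0]}]' | python3 -m jog;python3 chk.py x 99
echo '[{"pos": [-2,0,0]},{"pos": [-2,0,0]},{"pos": [-2,0,0]},{"pos": [-2,0,0]},{}]' | python3 -m jog;python3 chk.py x 99)|grep -E 'jig|posi'; python3 - <<'E'
from h import *
im,K,E=snap('side','d14')
for th in(.7,.8,.9,1.92):
    f=th-np.deg2rad(20);p=O+(68-122*np.sin(f))*JX;print(th,proj(K,E,[*p,25+122*np.cos(f)]).round(0))
E
```

```text
position: [537.0, 52.6, 123.5]
jig 36.1 0.17 F 0.32 -0.13 -0.13
position: [529.0, 50.9, 123.4]
jig 27.91 0.19 F 0.11 -0.0 -0.25
0.7 [222. 200.]
0.8 [226. 203.]
0.9 [230. 205.]
1.92 [251. 240.]
```

```bash
(echo '[{"pos": [-1.5,0,0]},{"pos": [-1.5,0,0]},{"pos": [-1.5,0,0]},{"pos": [-1.5,0,0]},{}]' | python3 -m jog;python3 chk.py x 99)|grep -E 'jig|posi'; python3 -c "
from h import *
blank('s14')
a,_,_=load('side0')[0],0,0
b,_,_=snap('side','d15')
p=load('d14')[0]
print('open-leaf region diff',np.abs(p[195:230,185:215].astype(int)-a[195:230,185:215]).mean(),np.abs(b.astype(int)-p)[185:260,185:260].mean())"
```

```text
position: [523.3, 49.7, 123.4]
jig 22.08 0.22 F -0.08 0.39 -0.19
blank 60.5 ((2.0185394287109375, -7.878412246704102), (28.272947311401367, 38.838905334472656), 71.47576904296875) [-12.783609 -21.663073] [21.4935   11.589102]
open-leaf region diff 28.952698412698414 7.0336592592592595
```

```bash
(echo '[{"pos": [-2,0,0]},{"pos": [-2,0,0]},{"pos": [-2,0,0]},{"pos": [-2,0,0]},{}]' | python3 -m jog;python3 chk.py x 99;echo '[{"pos": [-2,0,0]},{"pos": [-2,0,0]},{},{},{}]' | python3 -m jog;python3 chk.py x 99)|grep -E 'jig|posi'; echo '[{"pos": [0,0,-30]},{"pos": [0,0,-30]},{"pos": [-30,0,0]},{"pos": [-30,0,0]},{}]' | python3 -m jog; echo '[{"pos": [-30,0,0]},{},{}]' | python3 -m jog;python3 - <<'E'
from h import *
blank('s16');snap('side','d16')
im,K,E=snap('wrist','w16');gj(0,0,0)
# leaf tongue end when shut: jig x 68-122=-54; bush centre x 12, height: sample pixels along centreline
h=cv2.cvtColor(im,cv2.COLOR_RGB2HSV)
for x in(-70,-60,-50,-40,-30,-15,0,12,25,35,45,60,90,110):
    print(x,[tuple(h[int(round(v)),int(round(u))]) if 0<=u<512 and 0<=v<384 else None for u,v in (proj(K,E,[*(O+x*JX+y*JY),z]) for y,z in((0,30),(0,30),(-15,30),(16,30)))][1:])
E
```

```text
position: [515.5, 48.0, 123.4]
jig 14.02 0.22 F -0.23 0.93 0.5
position: [512.0, 47.2, 123.5]
jig 10.45 0.15 F 0.19 0.32 -0.81
clock: 34.42
position: [449.2, 34.5, 182.5]
ee_rot: [-0.0, 0.994, 0.106, -0.002]
contact_force: [-0.1, -0.3, -0.6]
gripper_width: 0.2
finger_force: 0.0
clock: 34.67
position: [423.7, 28.1, 183.4]
ee_rot: [-0.0, 0.994, 0.106, 0.0]
contact_force: [-0.1, 0.3, -0.7]
gripper_width: 0.5
finger_force: 0.0
jig tcp -78.5 -0.1 Fjig -0.74 0.92 t 34.82 tcp [425.1  28.1 184.1] psi 0.2128 F [-0.91  0.74 -0.41] w 0.4 turn -0.001 delta@now [ 78.2  -0.2 184.2] delta@psi [ 7.850e+01 -1.000e-01  1.841e+02]
-70 [(np.uint8(6), np.uint8(15), np.uint8(86)), (np.uint8(8), np.uint8(23), np.uint8(88)), (np.uint8(8), np.uint8(23), np.uint8(90))]
-60 [(np.uint8(5), np.uint8(15), np.uint8(193)), (np.uint8(6), np.uint8(14), np.uint8(184)), (np.uint8(8), np.uint8(16), np.uint8(180))]
-50 [(np.uint8(18), np.uint8(5), np.uint8(238)), (np.uint8(8), np.uint8(15), np.uint8(211)), (np.uint8(8), np.uint8(13), np.uint8(209))]
-40 [(np.uint8(24), np.uint8(5), np.uint8(241)), (np.uint8(9), np.uint8(
[... 732 characters left out ...]
.uint8(247))]
35 [(np.uint8(15), np.uint8(4), np.uint8(246)), (np.uint8(15), np.uint8(4), np.uint8(243)), (np.uint8(10), np.uint8(3), np.uint8(247))]
45 [(np.uint8(20), np.uint8(3), np.uint8(245)), (np.uint8(17), np.uint8(8), np.uint8(236)), (np.uint8(15), np.uint8(4), np.uint8(243))]
60 [(np.uint8(15), np.uint8(39), np.uint8(79)), (np.uint8(12), np.uint8(41), np.uint8(81)), (np.uint8(5), np.uint8(41), np.uint8(75))]
90 [(np.uint8(6), np.uint8(17), np.uint8(225)), (np.uint8(9), np.uint8(15), np.uint8(223)), (np.uint8(12), np.uint8(18), np.uint8(218))]
110 [(np.uint8(13), np.uint8(177), np.uint8(189)), (np.uint8(12), np.uint8(169), np.uint8(195)), (np.uint8(12), np.uint8(177), np.uint8(179))]
```

The leaf is shut, with the tongue end near jig x=-54, the bush at x=12 and the arm over the blank. I'll use the tongue's apparent offset in the oblique views to check that it isn't 0.07 rad open.

```bash
python3 - <<'E'
from h import *
for n in('d16','s16'):
    im,K,E=load(n);g=cv2.cvtColor(im,cv2.COLOR_RGB2GRAY)
    print(n,'shift per 8.5mm tip rise (jig):',end=' ')
    u=proj(K,E,[*(O-50*JX),37.5]);q=plane(K,E,*u,29)[:2]-O;print((q@JX+50).round(1),(q@JY).round(1))
    for x in(-50,-45,-35,-8,0,40):
        ys=np.arange(-40,41,2);r=[]
        for y in ys:
            u=proj(K,E,[*(O+x*JX+y*JY),29]);r.append(int(cv2.getRectSubPix(g,(1,1),tuple(map(float,u)))[0,0]))
        print(x,r)
    print('along x -76..-30 @y0',[int(cv2.getRectSubPix(g,(1,1),tuple(map(float,proj(K,E,[*(O+x*JX),29]))))[0,0]) for x in range(-76,-29,2)])
E
```

```text
d16 shift per 8.5mm tip rise (jig): 3.3 -6.8
-50 [183, 185, 185, 185, 184, 183, 183, 183, 183, 183, 184, 184, 183, 183, 188, 197, 215, 220, 219, 221, 219, 217, 220, 218, 221, 216, 194, 156, 115, 99, 93, 115, 128, 144, 162, 181, 188, 186, 185, 185, 185]
-45 [187, 185, 184, 184, 185, 184, 183, 182, 182, 183, 184, 183, 184, 188, 198, 212, 223, 223, 221, 220, 219, 218, 219, 221, 221, 213, 187, 144, 111, 94, 93, 100, 128, 165, 184, 191, 188, 185, 185, 185, 185]
-35 [184, 185, 185, 185, 185, 184, 183, 183, 183, 183, 184, 184, 184, 191, 203, 216, 224, 223, 221, 220, 219, 219, 220, 222, 225, 214, 196, 149, 104, 89, 83, 88, 100, 129, 156, 178, 187, 187, 186, 186, 186]
-8 [186, 186, 185, 185, 185, 185, 184, 184, 184, 186, 190, 199, 210, 217, 219, 219, 219, 219, 220, 220, 221, 221, 222, 222, 222, 222, 223, 216, 204, 174, 132, 115, 111, 119, 140, 147, 139, 158, 176, 171, 166]
0 [186, 185, 185, 186, 187, 186, 185, 185, 185, 186, 188, 197, 208, 215, 219, 220, 220, 219, 217, 216, 204, 200, 212, 216, 219, 222, 223, 219, 205, 177, 140, 123, 112, 111, 113, 112, 100, 91, 92, 102, 127]
40 [141, 140, 138
[... 1016 characters left out ...]
, 143, 184, 213, 224, 226, 227, 228, 228, 229, 228, 227, 226, 226, 226, 226, 226, 226, 221, 212, 198, 193, 191, 191, 190, 190, 190, 191, 192, 192, 191, 190]
0 [192, 192, 191, 189, 175, 160, 157, 139, 120, 118, 145, 187, 211, 223, 227, 226, 220, 205, 192, 184, 185, 168, 139, 133, 146, 173, 201, 217, 212, 203, 195, 192, 191, 190, 190, 191, 192, 192, 192, 191, 190]
40 [193, 193, 189, 178, 153, 144, 149, 159, 141, 126, 149, 183, 212, 222, 221, 217, 216, 221, 227, 228, 228, 228, 227, 227, 227, 221, 217, 216, 212, 201, 196, 192, 189, 172, 146, 115, 93, 78, 76, 95, 126]
along x -76..-30 @y0 [62, 65, 69, 71, 72, 72, 72, 73, 75, 79, 99, 129, 161, 187, 212, 224, 226, 227, 227, 227, 227, 227, 227, 227]
```

The tongue sits within 1 mm of the fully shut position in both views; 0.07 rad open would shift it 6 to 10 mm. The arm is clear, so I'll hand the job in.

```bash
python3 -c "from rig import env;print(env.job_done())"
```

```text
the job is handed in; nothing more can be done
None
```

The brass blank is home against both back pins (felt at about 4 N) and the side pin (about 5 N), the leaf is fully shut on it, and I handed the job in at about 35 s with the arm clear and the other things untouched.

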